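# Switch off the mixer base and take off its hub cap

### The arm

A 7-joint arm with a two-finger parallel gripper is mounted at the origin on the work surface. World frame = base frame: x ahead of the robot, y to its left, z up, the work surface at z = 0. Lengths are in mm, angles in rad, forces in N, time in s.
With the tool pointing down it reaches from about 400 to 875 mm from the base axis. Payload 19.3 kg.
Tool frame: the origin (TCP) lies at the very end of the fingers, on their centre line; the grasp point (between the pads) lies 19 mm behind it (grip_point_offset is the z of the grasp point in the tool frame, in mm); z points along the fingers, x is the direction in which the jaws open and shut, and the axes are right-handed (so a half turn about z gives the same grasp; the last joint's range is limited). The gripper opens to 85 mm and grips with 20 to 120 N. Pads are 22 mm wide; open, the fingers measure 114 mm over their backs; the gripper's body (76 mm by 85 mm) begins 54 mm behind the grasp point. The pads swing forward as they close: fully open they stand 13 mm farther back than shut.
Start: joints at [-1.409, 0.521, -0.036, 1.599, 0.021, 1.021, -0.113], TCP at [143.601, 608.271, 231.291] pointing down, gripper open.
Joint ranges: [-2.91, 2.91], [-0.3, 2.13], [-1.5, 1.42], [0.17, 2.43], [-1.26, 4.41], [0.16, 1.93], [-2.52, 2.52]. Speed limits (rad/s): [1.89, 1.89, 2.39, 2.39, 3.01, 3.01, 3.01].

### API

Orientations are given as a 3x3 rotation matrix whose columns are the frame's x, y, z axes.
In Python, from workcell import movep, movel, goto_joints, open_gripper, clamp, wait, inverse_kinematics, read_state, camera, PlanningError, finish_job, grip_point_offset gives the robot as it stands. Calls block until the motion is done:
- movep(position, orientation): joint-space move of the TCP to a pose.
- movel(position, frame=None, max_speed=150, guard=None): straight line of the TCP; frame=None keeps the orientation; max_speed is the mean speed in mm/s. With guard (N) it stops when the force on the tool has changed by that much, and returns True; else False.
- goto_joints(angles): joint-space move.
- open_gripper() and clamp(): open the fingers fully, or close them until they stop; the grip force is fixed at half the most.
- wait(seconds).
- inverse_kinematics(position, orientation): joint angles nearest the present ones, or None.
- read_state(): the state.
- camera(name): name is "scene" or "top" or "wrist"; returns a dict with "image" (400x640x3 uint8, blue, green, red), "range_z" (400x640 float32, mm along the optical axis (not along the pixel's ray), 0 where there is no reading), "fx", "fy", "cx", "cy" (pixels), "dist_coeffs" ([k1, k2, p1, p2, k3] as OpenCV has them; the pictures are not rectified), "cam_to_world" (4x4, takes a point from camera to world coordinates). Camera axes: x right, y up, looking along -z (the intrinsics and any distortion apply to the point x, -y, -z); pixel columns grow to the right and rows downward; lengths in mm; the calibration is good to about 2 mm. A picture is of the moment at which its call begins.
A pose or a line that the arm cannot do raises PlanningError and nothing moves.
- finish_job(): hands the job in, once; it reports no verdict.
The state is a dict: "time": time; "qpos": joint angles; "qvel": joint speeds; "joint_efforts": joint torques, N m; "eef_pos": TCP position; "tool_rot": TCP orientation; "ft_force": force on the tool from outside, world axes, zero at the start; "torque": the same for the moment, N m; "finger_gap": finger opening in mm.
Only numpy, scipy, OpenCV 4.12 (cv2) and the standard library are available. Lean on these libraries where they do the work, as an engineer would, in place of code of your own. Each camera call takes 0.05 s, during which the arm holds its last target.

### The job

Turn the mixer base's speed dial fully anticlockwise to its off stop first. Then take off the round hub cap: its quarter-turn lock may be left- or right-handed and nothing shows which, so try it both ways, turn it the way that loosens, and lift it off. Finish while holding the cap in the gripper, upright and well clear above its hub, and leave the other things on the worktop where they are.

Things in the scene. Friction and masses are not known exactly. Their poses are not given: they have to be found in the camera images.
- mixer_base: White motor base of a kitchen mixer with its bowl off, fixed, a box 220 (x) by 330 (y) mm with a flat top (deck) 75 mm above the worktop. Origin: centre of its underside at worktop height. In its own axes the hub cap stands at (0, +75) mm on the deck and the dial at (-5, -85) mm.
- hub (a point): Centre of the hub on the deck of the mixer base, 75 mm above the worktop, under the cap; a fixed steel stub 21 mm high and 52 mm across with two lock flanges. Its axes are those of the mixer base.
- cap: Black round cap over the hub, 0.13 to 0.21 kg. Skirt 64 mm across, 29 mm high; on it a ribbed round stem to grip, 40 mm across, from 29 to 60 mm above the origin. Origin: centre of its underside, on the deck; z up; a small raised rib on the skirt's top points to its -x. It sits with about 2 mm of play; still locked, it rises only about 2 mm when pulled.
- cap_stem (a point): Middle of the cap's gripping stem, on its axis, 45 mm above the cap's underside. The lock: turned the wrong way the cap stops hard after 0.1 to 0.5 rad and the grip slips; the loosening way (clockwise or anticlockwise, varies from run to run) it turns easily, is free to lift at 1.2 to 1.9 rad from where it was found, and meets a stop beyond 2.2 rad.
- dial (a joint): Speed dial angle (rad): 0 = off, the anticlockwise end stop (seen from above); grows clockwise, to 2.6. Light friction (about 0.06 N m); stays where it is left.
- dial_grip (a point): Point on the dial's vertical axis at the height to grip, 37 mm above the deck. The dial is a black disc 48 mm across with an upright bar grip, 46 mm long, 14 mm thick, its top 44 mm above the deck and its foot 14 mm above the deck; the bar lies along this point's x axis and the point turns with the dial.
- rolling_pin: Bystander: wooden rolling pin 360 mm long, 44 mm thick, on two rests, its top 52 mm up; behind the mixer base. Origin under its middle, along its y.
- cutter: Bystander: steel ring cutter 48 mm across, 30 mm high, standing on the far edge of the mixer base's deck. Origin: centre of its underside.
- jar: Bystander: closed glass jar 68 mm across, 100 mm high, left of the mixer base. Origin: centre of its underside.
- bowl: Bystander: white bowl 120 mm across, 55 mm high, right of the mixer base. Origin: centre of its underside.
- scraper: Bystander: steel dough scraper with a wooden grip, 100 by 140 mm, 19 mm high, left of the mixer base. Origin: centre of its underside.
- cup: Bystander: steel mug 66 mm across, 60 mm high, in front of the mixer base. Origin: centre of its underside.
- spoon: Bystander: wooden spoon lying in front of the mixer base, about 30 mm high at most. Origin on its axis, underside.
Not all that is in view belongs to the job. There is more than one size of the cap; the one meant has the size given above.

How it is judged (in metres and radians):
On the way, in this order (a step that is already met when the one before it is completed fails the run):
1. the dial is turned off, to its anticlockwise stop, with the cap still on (value of joint dial below 0.08 rad and z of cap in the frame of hub below 0.006 m), for 0.2 s.
2. the cap is unlocked and lifted off the hub in the gripper (z of cap in the frame of hub above 0.03 m and contact force between cap and the fingers above 2 N), for 0.2 s.
At the end, for the whole second after the job is handed in: The dial is at its off stop (within 0.12 rad). The gripper holds the cap still, upright within 20 degrees, with its underside at least 40 mm above the deck, over the hub (within 80 mm sideways), touching nothing of the mixer base (value of joint dial below 0.12 rad and z of cap in the frame of hub above 0.04 m and horizontal distance between cap and hub below 0.08 m and angle between cap's own z axis and vertical below 0.35 rad and contact force between cap and the fingers above 2 N and contact force between cap and mixer_base below 0.2 N and linear speed of cap below 0.03 m/s); the arm keeps its last pose, push and grip.
It fails at once if the cap is lifted while the dial is still on (value of joint dial above 0.15 rad and z of cap in the frame of hub above 0.012 m).
It fails at once if another thing on the worktop is moved more than 40 mm (distance of any of rolling_pin, cutter, jar, bowl, scraper, cup, spoon from where it was at the start of the episode above 0.04 m).
It also fails if it takes over 67 s, if anything falls off the work surface, if the arm or the gripper's body presses on something with over 40 N, if the wrist force passes 120 N, or if a joint passes its speed limit or range.

## Working session

There is one attempt and no reset: what is moved stays moved. The work goes in short steps, each a Python script; the robot and the scene stay as the last script left them, time stands still between calls to the robot, and variables do not carry over. Pictures are saved under pics/ and viewed, and the job is handed in when it is done.

```bash
ls; mkdir -p pics
python3 - <<'E'
from workcell import *
import cv2
s=read_state();print(s)
print(grip_point_offset)
for n in("scene","top","wrist"):
    c=camera(n);cv2.imwrite(f"pics/a_{n}.png",c["image"]);print(n,c["fx"],c["fy"],c["cx"],c["cy"],c["dist_coeffs"],c["cam_to_world"].round(3) if hasattr(c["cam_to_world"],"round") else c["cam_to_world"])
E
```

```text
pics
{'time': 0.0, 'qpos': array([-1.40917919,  0.52204017, -0.03631052,  1.5999981 ,  0.02117872,
        1.02110485, -0.11275985]), 'qvel': array([ 1.66145512e-03,  2.62415751e-06,  1.84055375e-05,  2.71881076e-05,
       -4.76081542e-04,  1.14884169e-03, -1.05910749e-03]), 'joint_efforts': array([ 1.02963211e-03, -9.27117133e+01,  1.98112428e+00, -3.69935095e+01,
        1.80530758e-02,  8.49938777e-03, -5.90844843e-05]), 'eef_pos': array([143.55358413, 607.94159551, 230.71316483]), 'tool_rot': array([[ 2.29742201e-01,  9.73251500e-01, -1.95654824e-04],
       [ 9.73250824e-01, -2.29742273e-01, -1.14974131e-03],
       [-1.16393764e-03,  7.37228806e-05, -9.99999320e-01]]), 'ft_force': array([-0.60289507,  0.76856246,  0.13733426]), 'torque': array([ 0.01108864, -0.02222172, -0.01561291]), 'finger_gap': 85.33253819834161}
-18.700000000000003
scene 506.57958454964233 506.57958454964233 319.26849851072535 206.94231631162364 [0.04523393 0.         0.         0.         0.        ] [[-8.43000e-01 -3.66000e-01  3.94000e-01  9.75355e+02]
 [ 5.38000e-01 -5.94000e-01  5.99000e-01  6.50876e
[... 151 characters left out ...]
4629 307.8997242104238 196.56796064464524 [-0.0325169  0.         0.         0.         0.       ] [[-2.700000e-02  9.930000e-01 -1.180000e-01  4.376180e+02]
 [-1.000000e+00 -2.800000e-02 -9.000000e-03  4.506900e+01]
 [-1.200000e-02  1.180000e-01  9.930000e-01  1.192738e+03]
 [ 0.000000e+00  0.000000e+00  0.000000e+00  1.000000e+00]]
wrist 327.88380664753487 327.88380664753487 319.14954711422854 202.33161184237824 [-0.05810312  0.          0.          0.          0.        ] [[ 2.29000e-01 -9.31000e-01 -2.83000e-01  7.15630e+01]
 [ 9.73000e-01  2.19000e-01  6.80000e-02  6.23605e+02]
 [-2.00000e-03 -2.91000e-01  9.57000e-01  3.73575e+02]
 [ 0.00000e+00  0.00000e+00  0.00000e+00  1.00000e+00]]
```

View pics/a_scene.png

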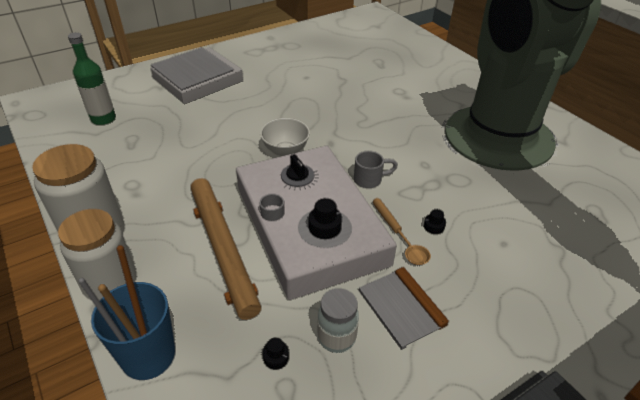

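View pics/a_top.png

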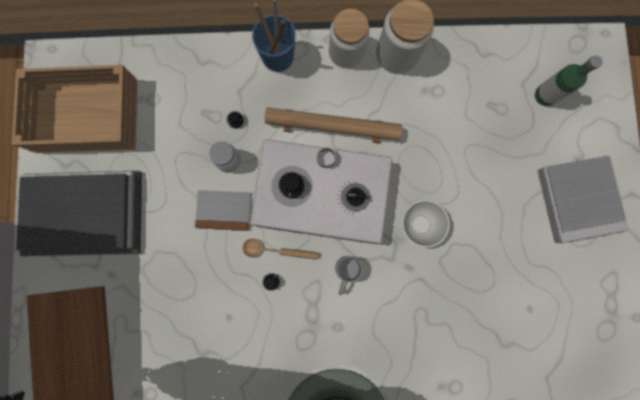

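View pics/a_wrist.png

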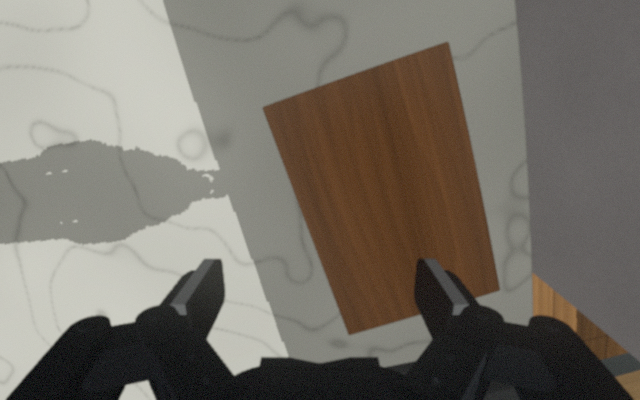

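The scene shows the cap on its hub at scene (325,218) / top (292,185), the dial at scene (297,168) / top (355,196), the cutter on the far deck edge and two smaller decoy caps on the worktop. Next I'll measure.

```bash
cat > h.py <<'E'
from workcell import *
import numpy as np, cv2
def K(c): return np.array([[c["fx"],0,c["cx"]],[0,c["fy"],c["cy"]],[0,0,1.]])
def rays(c,uv):
    p=cv2.undistortPoints(np.asarray(uv,float).reshape(-1,1,2),K(c),np.array(c["dist_coeffs"],float)).reshape(-1,2)
    d=np.c_[p[:,0],-p[:,1],-np.ones(len(p))]
    T=np.asarray(c["cam_to_world"]); return T[:3,3], d@T[:3,:3].T
def onplane(c,uv,z):
    o,d=rays(c,uv); return o+d*((z-o[2])/d[:,2])[:,None]
def cloud(c):
    v,u=np.mgrid[0:400,0:640]; uv=np.c_[u.ravel(),v.ravel()]
    o,d=rays(c,uv); r=np.asarray(c["range_z"]).ravel()
    P=o+d*r[:,None]; P[r<=0]=np.nan
    return P.reshape(400,640,3)
def tri(c1,uv1,c2,uv2):
    o1,d1=rays(c1,[uv1]);o2,d2=rays(c2,[uv2]);d1=d1[0]/np.linalg.norm(d1);d2=d2[0]/np.linalg.norm(d2)
    A=np.c_[d1,-d2];t=np.linalg.lstsq(A,o2-o1,rcond=None)[0]
    a=o1+d1*t[0];b=o2+d2*t[1];return (a+b)/2,np.linalg.norm(a-b)
def Rdown(a): # tool x at world yaw a, z down
    return np.array([[np.cos(a),np.sin(a),0],[np.sin(a),-np.cos(a),0],[0,0,-1.]])
E
python3 - <<'E'
from h import *
for n in("top","scene"):
    c=camera(n);P=cloud(c);Z=P[...,2]
    m=(np.abs(Z-75)<6)&(P[...,0]>350)&(P[...,0]<800)&(abs(P[...,1])<300)
    k,l,st,ce=cv2.connectedComponentsWithStats(m.astype(np.uint8)); i=1+np.argmax(st[1:,4])
    Q=P[l==i]; r=cv2.minAreaRect(Q[:,:2].astype(np.float32)); print(n,"deck",r,np.median(Q[:,2]),cv2.boxPoints(r).round(0).tolist())
    for h,lo,hi in(("stem",128,142),("dial",112,126),("skirt",100,108)):
        m=(Z>lo)&(Z<hi)&(P[...,0]>400)&(P[...,0]<750)&(abs(P[...,1])<250)
        k,l,st,ce=cv2.connectedComponentsWithStats(m.astype(np.uint8))
        for i in range(1,k):
            if st[i,4]>5: print(h,st[i,4],ce[i].round(1),P[l==i].mean(0).round(1),np.percentile(P[l==i][:,2],95).round(1))
E
```

```text
top deck ((586.3665771484375, 21.917526245117188), (329.8611145019531, 219.90939331054688), 80.10675811767578) 75.14159769721618 [[450.0, -122.0], [666.0, -159.0], [723.0, 166.0], [506.0, 203.0]]
stem 234 [290.  182.3] [598.8  95.6 134.8] 138.4
dial 6 [294.5 190. ] [582.1  85.9 120. ] 124.5
dial 6 [287.5 190.8] [580.8 102.8 118.3] 121.4
dial 115 [355.9 194.8] [566.6 -60.5 118.5] 121.4
skirt 27 [229.6 150.3] [687.7 244.3 101.8] 105.7
skirt 78 [325.9 155.5] [667.1   7.7 104.4] 107.4
skirt 263 [291. 185.] [596.8  94.7 104.1] 107.0
skirt 6 [350.5 198. ] [561.  -48.5 103.8] 105.8
scene deck ((585.7713012695312, 24.960189819335938), (332.9494934082031, 220.30963134765625), 80.26200866699219) 73.98359610252669 [[449.0, -120.0], [666.0, -158.0], [722.0, 170.0], [505.0, 208.0]]
stem 300 [325.4 205.7] [599.5 100.7 133.3] 135.7
dial 113 [297.1 160.9] [567.2 -55.2 117. ] 119.2
dial 124 [324.8 215.7] [606.5 110.1 119.1] 125.2
skirt 42 [297.  167.2] [570.2 -51.2 104.2] 107.3
skirt 139 [271.6 201.9] [664.2  11.5 103. ] 105.7
skirt 320 [324.9 221.2] [605.2 109.2 103.3] 106.3
```

Run:
```python
from h import *
for a in np.arange(-np.pi,np.pi,np.pi/8):
    q=inverse_kinematics([567,-59,225],Rdown(a)); q2=inverse_kinematics([599,97,225],Rdown(a))
    print(round(a,2),None if q is None else np.round(q,2), None if q2 is None else np.round(q2[-1],2))
```

```text
-3.14 [-0.73  0.8   1.23  1.79 -0.82  1.17 -2.38] 2.24
-2.75 [-0.73  0.8   1.23  1.79 -0.82  1.17 -1.98] -2.26
-2.36 [-0.73  0.8   1.23  1.79 -0.82  1.17 -1.59] -1.86
-1.96 [-0.65  0.66  1.02  1.79 -0.64  1.06 -1.36] -1.47
-1.57 [-0.63  0.64  0.97  1.79 -0.61  1.05 -1.  ] -1.41
-1.18 [-0.55  0.57  0.81  1.78 -0.49  1.   -0.72] -1.05
-0.79 [-0.51  0.55  0.75  1.78 -0.44  0.99 -0.37] -0.64
-0.39 [-0.48  0.53  0.69  1.78 -0.4   0.97 -0.02] -0.29
0.0 [-0.46  0.52  0.66  1.78 -0.38  0.97  0.36] 0.06
0.39 [-0.44  0.52  0.64  1.78 -0.37  0.97  0.74] 0.4
0.79 [-0.41  0.5   0.59  1.78 -0.33  0.96  1.1 ] 0.73
1.18 [-0.38  0.49  0.54  1.78 -0.3   0.95  1.46] 1.07
1.57 [-0.34  0.48  0.48  1.77 -0.27  0.95  1.82] 1.42
1.96 [-0.26  0.46  0.36  1.77 -0.2   0.94  2.15] 1.75
2.36 [-0.17  0.45  0.24  1.77 -0.13  0.94  2.47] 2.1
2.75 [ 0.8   0.76 -1.27  1.72  0.76  1.26  2.1 ] 2.44
```

Run:
```python
from h import *
import pickle
out=[]
for i,p in enumerate([[600,70,240],[570,-45,240]]):
    movep(p,Rdown(0)); c=camera("wrist"); out.append(c); cv2.imwrite(f"pics/b{i}.png",c["image"])
pickle.dump(out,open("w.pkl","wb"))
s=read_state();print(s["time"],s["eef_pos"],s["qpos"].round(2))
```

```text
3.4 [570.2107066  -44.25498765 239.96982995] [-0.46  0.5   0.62  1.76 -0.33  1.    0.29]
```

View pics/b0.png

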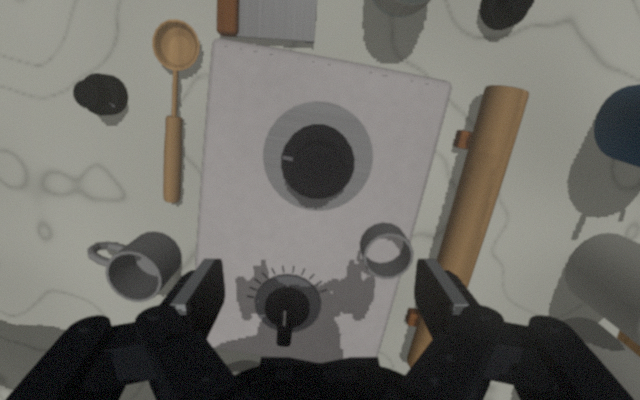

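View pics/b1.png

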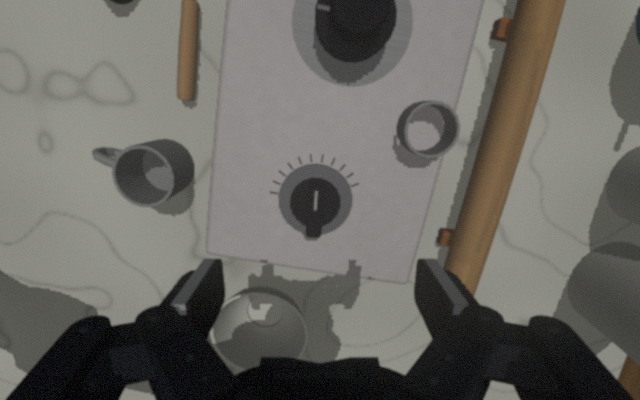

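Run:
```python
import cv2,numpy as np,pickle
o=pickle.load(open("w.pkl","rb"))
def g(im): return (255*(im/255.)**0.45).astype(np.uint8)
a=cv2.resize(g(o[1]["image"][145:255,260:375]),None,fx=5,fy=5,interpolation=2)
cv2.imwrite("pics/c1.png",a)
b=cv2.resize(g(o[0]["image"][95:215,255:380]),None,fx=4,fy=4,interpolation=2)
cv2.imwrite("pics/c0.png",b)
```

```text
(no output)
```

View pics/c1.png

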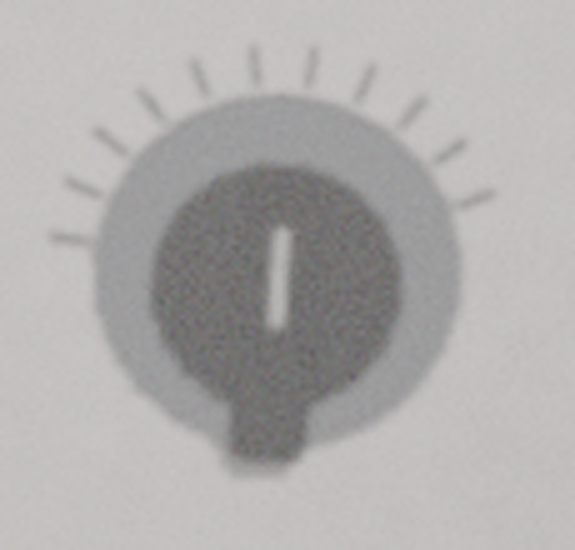

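View pics/c0.png

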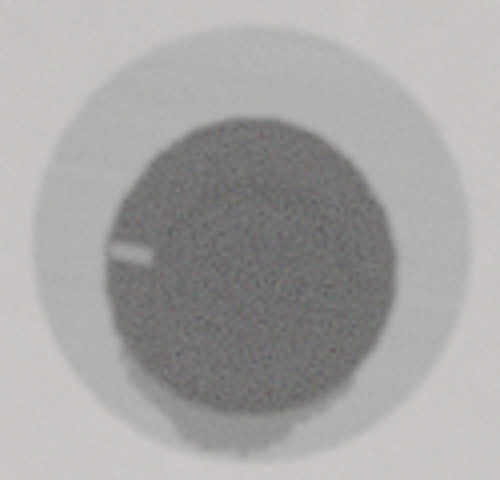

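Run:
```python
import pickle
from h import *
o=pickle.load(open("w.pkl","rb"))
boxes={"dial":[(245,260,330,350),(270,160,360,245)],"cap":[(255,95,380,215),(285,0,420,90)]}
res={}
for k,b in boxes.items():
    for i in(0,1):
        x0,y0,x1,y1=b[i]; g=cv2.GaussianBlur(cv2.cvtColor(o[i]["image"],6),(3,3),0)
        sub=g[y0:y1,x0:x1]; dark=(sub<75).astype(np.uint8); 
        # black blob
        cs,_=cv2.findContours(dark,0,1); cn=max(cs,key=cv2.contourArea)
        fill=np.zeros_like(dark); cv2.drawContours(fill,[cn],-1,1,-1); 
        er=cv2.erode(fill,np.ones((3,3),np.uint8))
        ln=((sub>65)&(er>0)).astype(np.uint8)
        n,l,st,ce=cv2.connectedComponentsWithStats(ln)
        print(k,i,"black",cv2.minEnclosingCircle(cn), "lines",[(st[j].tolist(),(ce[j]+[x0,y0]).round(1).tolist()) for j in range(1,n) if st[j,4]>5], sub.min(), np.percentile(sub,[5,30,50,80]))
        for j in range(1,n):
            if st[j,4]>5:
                ys,xs=np.nonzero(l==j); w=sub[ys,xs].astype(float)-30; m=np.array([(xs*w).sum(),(ys*w).sum()])/w.sum()+[x0,y0]
                res.setdefault((k,i),[]).append(m)
print(res)
for k in boxes:
    if (k,0) in res and (k,1) in res:
        print(k,tri(o[0],res[k,0][0],o[1],res[k,1][0]))
c=o[1];
P=[cloud(x) for x in o]
for i in(0,1):
    Z=P[i][...,2];X=P[i][...,0];Y=P[i][...,1]
    m=(abs(Z-119)<4)&(np.hypot(X-567,Y+58)<35);Q=P[i][m]
    print(i,"bar",m.sum(),cv2.minAreaRect(Q[:,:2].astype(np.float32)) if m.sum()>5 else 0,np.median(Q[:,2]) )
    m=(abs(Z-135)<4)&(np.hypot(X-599,Y-97)<40);Q=P[i][m]
    print(i,"stem",m.sum(),cv2.minEnclosingCircle(Q[:,:2].astype(np.float32)) if m.sum()>5 else 0,np.median(Q[:,2]) )
    m=(abs(Z-75)<5)&(np.hypot(X-586,Y-22)<230);Q=P[i][m]
    r=cv2.minAreaRect(Q[:,:2].astype(np.float32)); print("deck",r,np.median(Q[:,2]))
```

```text
dial 0 black ((39.29477310180664, 48.10723876953125), 38.260990142822266) lines [([39, 52, 2, 12, 15], [284.2, 316.6])] 14 [ 25.  59.  90. 122.]
dial 1 black ((43.838863372802734, 47.127960205078125), 30.261512756347656) lines [([43, 30, 6, 21, 95], [315.3, 200.2])] 38 [ 42.  82.  90. 138.]
cap 0 black ((62.31402587890625, 67.3719482421875), 38.15421676635742) lines [] 36 [ 41.  78. 115. 144.]
cap 1 black ((71.0, 32.18987274169922), 49.80158615112305) lines [([35, 50, 62, 30, 687], [347.9, 65.5])] 26 [ 32.  40. 110. 137.]
{('dial', 0): [array([284.19104991, 316.60240964])], ('dial', 1): [array([315.29851275, 200.19812323])], ('cap', 1): [array([347.68787539,  65.569887  ])]}
dial (array([566.76760081, -51.8895362 , 116.22244111]), np.float64(0.10965166630325261))
0 bar 581 ((566.2124633789062, -62.214263916015625), (45.71373748779297, 14.20359992980957), 85.45597839355469) 118.99790515363651
0 stem 2113 ((598.405029296875, 93.9281234741211), 20.954425811767578) 135.12574831105184
deck ((585.8864135742188, 20.45989990234375), (328.9264221191406, 219.53689575195312), 80.1834487915039) 75.26981429537818
1 bar 815 ((566.3746948242188, -62.589534759521484), (44.93989562988281, 13.979040145874023), 86.07148742675781) 119.02211972004761
1 stem 1733 ((598.4891967773438, 91.72218322753906), 20.949426651000977) 134.999657913194
deck ((581.2423706054688, -4.182708740234375), (279.83160400390625, 219.79779052734375), 80.09678649902344) 75.2327870447923
```

Run:
```python
from h import *
a=np.deg2rad(-4.3)
movep([566.4,-62.4,160],Rdown(a))
print(movel([566.4,-62.4,94],max_speed=80,guard=15))
s=read_state();print(s["eef_pos"].round(1),s["finger_gap"],s["qpos"].round(3))
clamp(); s=read_state();print(s["time"],s["finger_gap"],s["ft_force"].round(1),s["torque"].round(2))
q=s["qpos"].copy();q0=q[6];t0=s["torque"][2]
for d in list(np.arange(0.3,1.3,0.3))+list(np.arange(1.3,1.95,0.06)):
    q[6]=q0+d; goto_joints(q); s=read_state(); print(round(d,2),(s["qpos"][6]-q0).round(3),s["ft_force"].round(1),s["torque"].round(2),round(s["finger_gap"],1),round(s["time"],1))
    if abs(s["torque"][2]-t0)>0.5: break
```

```text
False
[566.6 -62.5  94.4] 85.89838566239652 [-0.342  0.685  0.505  1.876 -0.491  0.706  0.374]
5.45 12.892680567051206 [-4.5  0.5  8.6] [0.19 0.95 0.07]
0.3 0.296 [ 1.8  0.9 -0.7] [ 0.04 -0.49  0.07] 13.0 5.8
0.6 0.593 [ 4.7  1.3 -2.1] [ 0.36 -1.21  0.1 ] 13.0 6.2
0.9 0.894 [ 7.3  2.6 -3.8] [ 0.54 -1.58  0.02] 13.2 6.7
1.2 1.194 [ 8.2  3.7 -4.5] [ 0.88 -1.71  0.06] 12.6 7.0
1.3 1.294 [ 7.9  4.4 -4.1] [ 0.97 -1.78  0.08] 13.1 7.3
1.36 1.354 [ 7.9  4.2 -4.2] [ 1.04 -1.84  0.02] 13.0 7.5
1.42 1.414 [ 8.1  4.8 -4. ] [ 1.13 -1.72  0.07] 13.2 7.8
1.48 1.474 [ 8.2  5.3 -5.2] [ 1.16 -1.79 -0.08] 12.9 8.1
1.54 1.533 [ 8.7  5.8 -2.8] [ 1.41 -1.66 -1.84] 12.7 8.3
```

Run:
```python
from h import *
open_gripper(); s=read_state(); p=s["eef_pos"]
movel([p[0],p[1],165])
movep([570,-45,240],Rdown(0)); c=camera("wrist"); P=cloud(c);X,Y,Z=P[...,0],P[...,1],P[...,2]
m=(abs(Z-119)<4)&(np.hypot(X-566,Y+62)<35);print(cv2.minAreaRect(P[m][:,:2].astype(np.float32)),np.median(Z[m]))
m=(abs(Z-135)<4)&(np.hypot(X-599,Y-94)<40);print(cv2.minEnclosingCircle(P[m][:,:2].astype(np.float32)))
im=(255*(c["image"]/255.)**0.45).astype(np.uint8)
cv2.imwrite("pics/d1.png",cv2.resize(im[0:255,220:460],None,fx=2.3,fy=2.3,interpolation=2)); print(read_state()["time"],read_state()["ft_force"])
```

```text
((566.34228515625, -62.72850036621094), (14.524848937988281, 45.366943359375), 80.7482681274414) 118.93574372082378
((598.2745971679688, 91.92829132080078), 20.770273208618164)
10.8833 [0.297151   1.08423908 0.01269061]
```

View pics/d1.png

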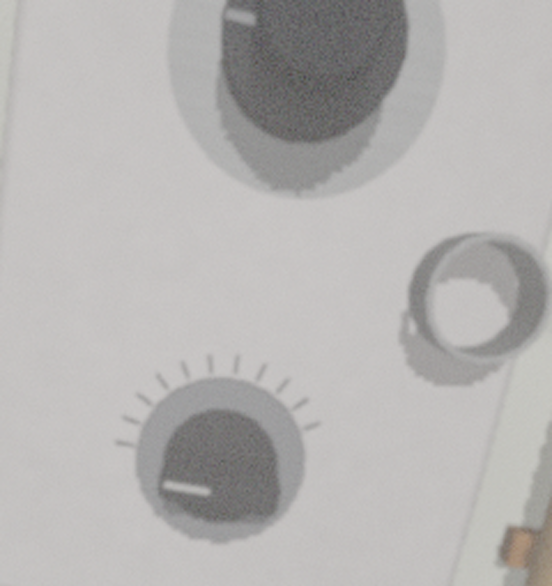

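Run:
```python
from h import *
movep([598.4,93.7,185],Rdown(0))
print(movel([598.4,93.7,107],max_speed=80,guard=15))
clamp(); s=read_state();print(s["time"],s["eef_pos"].round(1),s["finger_gap"],s["ft_force"].round(1),s["torque"].round(2),s["qpos"].round(2))
q=s["qpos"].copy();q0=q[6];t0=s["torque"][2]
np.save("q0.npy",q)
for d in np.arange(0.08,0.8,0.08):
    q[6]=q0+d; goto_joints(q); s=read_state(); print(round(d,2),(s["qpos"][6]-q0).round(3),s["ft_force"].round(1),s["torque"].round(2),round(s["finger_gap"],1),round(s["time"],1))
    if abs(s["torque"][2]-t0)>0.5: break
```

```text
False
13.1667 [598.5  93.8 107.5] 38.61645253600341 [-2.5 -0.2  7.9] [0.1  0.56 0.05] [-0.81  0.86  0.9   1.78 -0.84  0.93  0.47]
0.08 0.078 [-0.9  0.4  1.3] [0.04 0.09 0.03] 38.5 13.4
0.16 0.157 [0.4 0.2 1.3] [-0.04 -0.    0.08] 38.5 13.7
0.24 0.236 [0.4 0.2 0.1] [-0.03 -0.    0.05] 38.5 13.9
0.32 0.316 [-0.2  0.   1. ] [-0.01  0.05  0.07] 38.7 14.2
0.4 0.396 [0.9 0.2 1.3] [-0.03  0.1  -0.01] 38.4 14.4
0.48 0.476 [-0.3  0.   0.4] [-0.02  0.06  0.03] 38.3 14.7
0.56 0.556 [-0.7  0.   2.1] [-0.07 -0.    0.07] 38.3 14.9
0.64 0.636 [ 0.1 -1.2  1.7] [-0.11  0.06  0.02] 39.0 15.2
0.72 0.716 [ 0.1 -1.1  1.8] [-0.08  0.05  0.03] 38.1 15.4
```

Turning anticlockwise passes 0.7 rad with no torque, beyond the 0.5 rad limit of the blocked way, so this is the loosening way. I'll keep going.

Run:
```python
from h import *
q=np.load("q0.npy");q0=q[6];t0=.03
for d in list(np.arange(0.9,1.9,0.2))+[1.96]:
    q[6]=q0+d; goto_joints(q); s=read_state(); print(round(d,2),(s["qpos"][6]-q0).round(3),s["ft_force"].round(1),s["torque"].round(2),round(s["finger_gap"],1),round(s["time"],1))
    if abs(s["torque"][2]-t0)>0.5: break
p=s["eef_pos"]
print(movel([p[0],p[1],p[2]+10],max_speed=30,guard=15)); s=read_state();print(s["eef_pos"].round(1),s["ft_force"].round(1),s["torque"].round(2),s["finger_gap"])
```

```text
0.9 0.894 [ 0.4 -0.1  1.5] [-0.09  0.05  0.02] 38.6 15.7
1.1 1.092 [-0.3 -0.1  1.6] [-0.07  0.01 -0.02] 38.3 16.0
1.3 1.292 [-0.   0.4  2.3] [-0.08 -0.06  0.03] 38.3 16.4
1.5 1.491 [1.8 0.3 0.9] [ 0.27 -0.29  0.03] 38.9 16.7
1.7 1.691 [2.1 0.3 1.9] [ 0.11 -0.43  0.04] 38.5 17.0
1.96 1.951 [3.3 1.7 2.1] [ 0.46 -0.73  0.09] 38.3 17.4
False
[598.6  94.  117.5] [1.5 1.4 0.8] [ 0.34 -0.59  0.04] 38.72792867853221
```

Run:
```python
from h import *
p=read_state()["eef_pos"]
print(movel([598.5,94,190],max_speed=60,guard=15)); wait(0.3); s=read_state();print(s["time"],s["eef_pos"].round(1),s["tool_rot"].round(3)[:,2],s["ft_force"].round(1),s["finger_gap"])
for n in("scene","wrist"):
    c=camera(n);cv2.imwrite(f"pics/e_{n}.png",c["image"])
    P=cloud(c)
    X,Y,Z=P[...,0],P[...,1],P[...,2]; g=c["image"].max(2)<70
    m=(np.hypot(X-598,Y-94)<50)&(Z>80)&(Z<200)&g
    print(n,m.sum(),np.histogram(Z[m],bins=range(80,205,8)))
```

```text
False
19.4917 [598.5  94.  189.9] [ 0.  0. -1.] [ 1.2 -0.4 -1.1] 38.387962037138344
scene 751 (array([  4,   1,   0,   0,   0,   0,   0,   0,   0,  40, 108, 121, 125,
       258,  94]), array([ 80,  88,  96, 104, 112, 120, 128, 136, 144, 152, 160, 168, 176,
       184, 192, 200]))
wrist 5370 (array([   0,    0,    0,    0,    0,    0,    0,    0,    0,   30,  257,
        328,  395, 3813,  547]), array([ 80,  88,  96, 104, 112, 120, 128, 136, 144, 152, 160, 168, 176,
       184, 192, 200]))
```

View pics/e_scene.png

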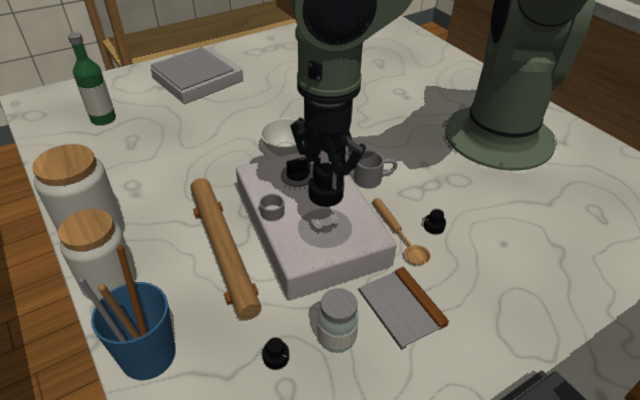

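View pics/e_wrist.png

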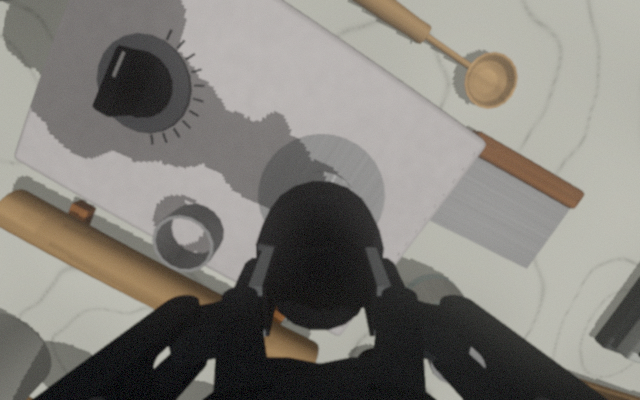

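The scene view shows the cap upright in the gripper at (326,187), with the bare hub under it at (325,225). The wrist view shows the dial unmoved at (140,80). The skirt's top is at about z 187 mm, so the underside is about 83 mm above the deck.

Run:
```python
from h import *
finish_job(); s=read_state();print(s["time"],s["finger_gap"],s["eef_pos"].round(1))
```

```text
the job is handed in; nothing more can be done
the job is handed in; nothing more can be done
```

The dial is at its off stop, and the cap is off and held in the gripper above its hub. I handed the job in at about 20 s of the 67 s allowed; no verdict is reported.

- **Dial:** I turned it anticlockwise 1.5 rad until the torque rose sharply (−1.84 N m). The bar then measured 170.7° against about 170° for the first scale mark. The last wrist picture shows it still there.
- **Cap:** I tried anticlockwise first. It turned past 0.7 rad with almost no torque, beyond the 0.5 rad limit of the blocked way, so that was the loosening way. I did not try clockwise. I turned it on to 1.95 rad and lifted it straight up; it came free without tripping the 15 N guard.
- **Last checks:**
  - The cap looked upright, its underside about 83 mm above the deck and over the hub. The finger gap was 38.4 mm on the 40 mm stem, and the hub was bare in the scene picture.
  - The other things looked unmoved in the pictures, but I did not re-measure them.
- **Disagreements:**
  - The scene camera put things about 4–7 mm off in y compared with the wrist camera. I used the wrist values, which fitted the given dimensions.
  - The dial mark's height from two views came out at 116 mm against 119 mm by range.
  - The wrist force read about −1 N with the cap held, where its weight should give about −1.3 to −2 N; readings scattered by about 1 N, so I took that as noise.

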